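# Set the spice mill's coarseness ring by clicks and its shutter by its mark

### The job

Set up the spice mill: turn the coarseness ring anticlockwise (seen from above) by its upright fin right back to its stop, then clockwise exactly four clicks. Then slide the flat shutter plate along its channel into the slot until its raised ridge is in line with the two small posts on the channel's rails. Leave the glass bowl, tumbler and jar beside the mill where they stand.

Things in the scene. Friction and masses are not known exactly. Their poses are not given: they have to be found in the camera images.
- mill: Spice mill fixed to the counter: white box 220 (x) by 290 (y) by 70 mm high. Origin: underside centre, z up. On its top: the ring (at +y) and an open channel (centre line y = -72 mm, rails 12 mm high, 62 mm apart inside) along x from x = -110 mm to a slot 10 mm high at x = 0 in a steel chute block with hopper (x 0 to 90, y -117 to -27 mm, top 147 mm above the counter).
- ring (a joint): Turn of the ring, rad: 0 at its anticlockwise stop, growing clockwise seen from above to 4.19. Detents (clicks) every 0.419 rad (24 deg): 0, 0.419, 0.838, 1.257, 1.676... Pushed a bit over half-way to the next, it snaps on by itself, the fin jumping ahead of the pusher, and stays; less, and it falls back. About 4 N at the fin passes a click. Starts at click 2 to 8.
- ring_centre (a point): On the ring's vertical axis, on its top face (89 mm above the counter), at x = -30, y = 75 mm of the mill. Knurled metal disc 120 mm in diameter, 16 mm high, with a 44 mm cap in the middle 8 mm higher. x axis along the fin (turns with it), z up. At the stop the fin points to 210 deg in the mill's frame (anticlockwise from its +x); each click is 24 deg clockwise.
- ring_fin (a point): Centre of the ring's upright fin: a radial black plastic plate from 27 to 59 mm from the axis, 8 mm thick, standing 36 mm above the ring's top face (its top 125 mm above the counter). The point is 43 mm from the axis, 107 mm above the counter; x axis outward. Raised dots on the base near the ring mark some of the clicks; the one large dot marks the stop.
- shutter_ridge (a point): Middle of the ridge across the shutter, 8 mm above its underside. Shutter: loose flat steel plate 120 long (its x), 58 wide, 5 mm thick, 160 g, lying in the channel, tip towards the slot; it slides along the mill's +x. Ridge: bar 6 mm wide, 50 mm long, top 12 mm above the underside, 80 mm behind the tip. The plate does not stop by itself at the mark.
- shutter_tab (a point): Centre of the upright tab at the shutter's outer (-x) end: 6 mm thick, 50 mm wide, from 5 to 37 mm above the plate's underside. The point is 21 mm above the underside (91 mm above the counter) and 37 mm behind the ridge; the tab's outer face is 3 mm further out.
- gate_mark (a point): Half-way between the two small index posts on the rails (6 mm wide along x, 12 mm high on the rails, tops 94 mm above the counter), on the channel's centre line, 40 mm in front of the slot. The ridge's middle belongs at this point's x in the mill's frame. Axes as the mill's.
- glass_bowl: Glass bowl, 130 mm across, 60 mm high, loose on the counter left of the mill; origin at its underside's centre.
- tumbler: Steel tumbler, 66 mm across, 100 mm high, loose, beside the mill's +y side; origin at its underside's centre.
- jar: Glass jar, 66 mm across, 110 mm high, loose, beside the mill's -y side; origin at its underside's centre.
Mind the look-alikes: they are no part of the job. Leave any black or turquoise look-alike of the part that bears shutter_ridge alone.

How it is judged:
On the way, in this order (a step that is already met when the one before it is completed fails the run):
1. the coarseness ring is back at its anticlockwise stop (value of joint ring below 0.13 rad), for 0.2 s.
2. the ring rests four clicks from its stop (value of joint ring between 1.5455 and 1.8055 rad and velocity of joint ring between -0.3 and 0.3 rad/s), for 0.3 s.
3. the shutter's ridge is in line with the posts (x of shutter_ridge in the frame of mill between -0.045 and -0.035 m), for 0.2 s.
At the end, for the whole second after the job is handed in: The ring rests at the fourth click from its stop (1.676 rad, within 0.13 rad); the shutter lies flat in its channel (tilt under 0.06 rad, not lifted more than 5 mm) with the middle of its ridge within 5 mm of the posts' line along the mill's x; the ring is still (all of step 3 and value of joint ring between 1.5455 and 1.8055 rad and angle between shutter_ridge's own z axis and vertical below 0.06 rad and z of shutter_ridge in the frame of mill below 0.083 m and velocity of joint ring between -0.05 and 0.05 rad/s); the robot touches nothing.
It fails at once if the glass bowl is moved by more than 25 mm (distance of glass_bowl from where it was at the start of the episode above 0.025 m).
It fails at once if the steel tumbler is moved by more than 25 mm (distance of tumbler from where it was at the start of the episode above 0.025 m).
It fails at once if the glass jar is moved by more than 25 mm (distance of jar from where it was at the start of the episode above 0.025 m).
It also fails if it takes over 72 s, if anything falls off the work surface, if the arm or the gripper's body presses on something with over 40 N, if the wrist force passes 120 N, or if a joint passes its speed limit or range.

### The arm

A 6-joint arm with a two-finger parallel gripper is mounted at the origin on the work surface. World frame = base frame: x ahead of the robot, y to its left, z up, the work surface at z = 0. Lengths are in m, angles in rad, forces in N, time in s.
With the tool pointing down it reaches from about 0.3 to 0.875 m from the base axis. Payload 6.4 kg.
Tool frame: the origin (TCP) lies midway between the tips of the shut fingers; the grasp point (between the pads) lies 19 mm behind it; z points along the fingers, y is the line along which they close (so a half turn about z gives the same grasp; the last joint's range is limited). The gripper opens to 85 mm and grips with 20 to 120 N. Pads are 22 mm wide; open, the fingers measure 114 mm over their backs; the gripper's body (76 mm by 85 mm) begins 54 mm behind the grasp point. The pads swing forward as they close: fully open they stand 13 mm farther back than shut.
Start: joints at [-1.372, 0.181, 1.607, -0, 1.354, -0.206], TCP at [0.226, -0.529, 0.205] pointing down, gripper open.
Joint ranges: [-2.99, 2.99], [-0.89, 2.07], [0.3, 2.58], [-1.14, 4.28], [0, 2.63], [-3.12, 3.12]. Speed limits (rad/s): [2.57, 2.57, 3.01, 3.14, 3.14, 3.14].

### API

Orientations are given as a rotation vector (axis times angle).
In Python, from station import sense, snapshot, camera_params, finish_job gives the robot as it stands.
- The arm moves only by the tool apply_moves, never from a script. Its argument "deltas" is a list of rows, each a list of 3 entries, a list of its own where there are three numbers: the turn, a rotation vector about the tool's x, y, z in rad, then the shift along the tool's x, y, z in m, then the finger opening in m, from 0 to 0.0854. In form: [[[rx, ry, rz], [dx, dy, dz], gripper], ...]. A call has 1 to 10 rows; each row is the pose to reach, as a shift and turn from the pose commanded when the call began, along the tool's axes at that moment; what a row does not reach only later rows make up. A row lasts 1/8 s, in which the tool goes at most 62.5 mm and 10.7 degrees, less where a joint would pass 70% of its speed; a pose out of reach is approached as far as the arm can. A call with a gripper value outside its range is refused whole. The fingers move at their own pace and stop on an object; the grip force is fixed at half the most. Time passes only in rows, so rows that repeat a pose let the fingers close. It gives the time, the measured TCP pose, the force, the opening and the grip force at its end, in the units of the state.
- sense(): the state, without advancing time (a new reading comes with each control period).
- snapshot(name): name is "scene" or "top" or "wrist"; returns the picture (384x512x3 uint8, blue, green, red); there is no depth.
- camera_params(name): a dict with "fx", "fy", "cx", "cy" (pixels), "rvec" (rotation vector, rad) and "tvec" (3), from world to camera coordinates, as OpenCV has them. Camera axes: x right, y down, z forward; pixel columns grow to the right and rows downward; lengths in m; the calibration is good to about 2 mm. A picture is of the moment at which its call begins: read the wrist's pose just before it. camera_params takes no time and is no camera call; for the wrist camera it gives the pose at the moment of the call.
- finish_job(): hands the job in; it is judged then, once.
The state is a dict: "time": time; "joints": joint angles; "qvel": joint speeds; "joint_efforts": joint torques, N m; "tcp_pos": TCP position; "ee_rot": TCP orientation; "ft_force": force on the tool from outside, world axes, zero at the start; "ft_torque": the same for the moment, N m; "opening": finger opening in m; "grasp_force": force on a finger pad.
Only numpy, scipy, OpenCV 4.12 (cv2) and the standard library are available. Lean on these libraries where they do the work, as an engineer would, in place of code of your own. Each camera call takes 0.05 s, during which the arm holds its last target. There are 200 camera calls.

## Working session

There is one attempt and no reset: what is moved stays moved. The work goes in short steps, Python scripts to look and compute and a tool call to move; the robot and the scene stay as the last step left them, time stands still between calls to the robot, and variables do not carry over. Pictures are saved under pics/ and viewed, at most 10 in all, crops included, and the job is handed in when it is done.

Besides the shell and the picture viewer there is one more tool, called after "Call:" as name([rows], argument=value, ...), one row to a line, values as JSON. apply_moves: Moves the arm, as the interface text tells. Its arguments: {"type":"object","properties":{"deltas":{"type":"array"}},"required":["deltas"]}

```bash
mkdir -p pics
python3 - <<'E'
from station import *
import cv2
for n in("scene","top"):
    im=snapshot(n); cv2.imwrite(f"pics/{n}0.png",im)
    p=camera_params(n);print(n,p)
s=sense();print(s['time'],s['tcp_pos'],s['ee_rot'],s['opening'])
E
```

```text
scene {'fx': 370.96778286005895, 'fy': 370.96778286005895, 'cx': 258.0594626439744, 'cy': 195.21322749729075, 'rvec': array([ 0.81636579,  2.46755051, -1.17118136]), 'tvec': array([ 0.3982583 , -0.18921411,  1.48608111])}
top {'fx': 351.11548352303174, 'fy': 351.11548352303174, 'cx': 256.6611427786535, 'cy': 192.8036064979338, 'rvec': array([ 2.17973983, -2.16099055,  0.13000586]), 'tvec': array([0.09827599, 0.59703688, 1.01703192])}
0.1 [ 0.22633988 -0.52802692  0.2042983 ] [-3.07597224e+00 -6.31173920e-01  4.84817324e-05] 0.08540419350351194
```

View pics/top0.png

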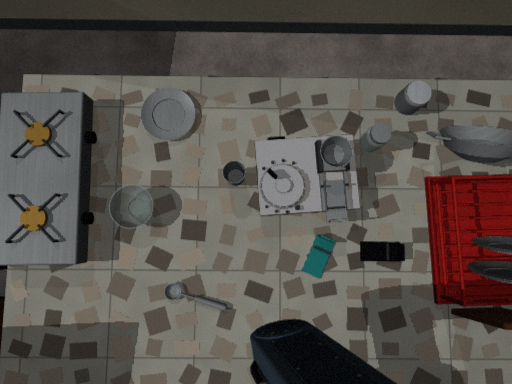

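View pics/scene0.png

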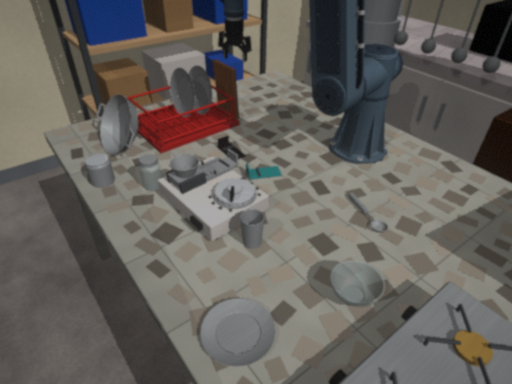

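```bash
cat > h.py <<'E'
import numpy as np, cv2
from station import *
from scipy.spatial.transform import Rotation as R
def ray(n,uv,z,p=None):
    p=p or camera_params(n); Rm=R.from_rotvec(p['rvec']).as_matrix(); c=-Rm.T@p['tvec']
    d=Rm.T@np.array([(uv[0]-p['cx'])/p['fx'],(uv[1]-p['cy'])/p['fy'],1]); return c+d*(z-c[2])/d[2]
def proj(n,X,p=None):
    p=p or camera_params(n); K=np.array([[p['fx'],0,p['cx']],[0,p['fy'],p['cy']],[0,0,1.]])
    return cv2.projectPoints(np.array(X,float).reshape(-1,3),p['rvec'],p['tvec'],K,None)[0].reshape(-1,2)
E
python3 - <<'E'
from h import *
im=cv2.imread("pics/top0.png")
cv2.imwrite("pics/topc.png",cv2.resize(im[125:231,215:375],None,fx=5,fy=5,interpolation=cv2.INTER_CUBIC))
print(ray("top",(305,175),.07), ray("top",(305,185),.07))
E
```

```text
[ 0.64522812 -0.03591738  0.07      ] [ 0.61598728 -0.03571391  0.07      ]
```

View pics/topc.png

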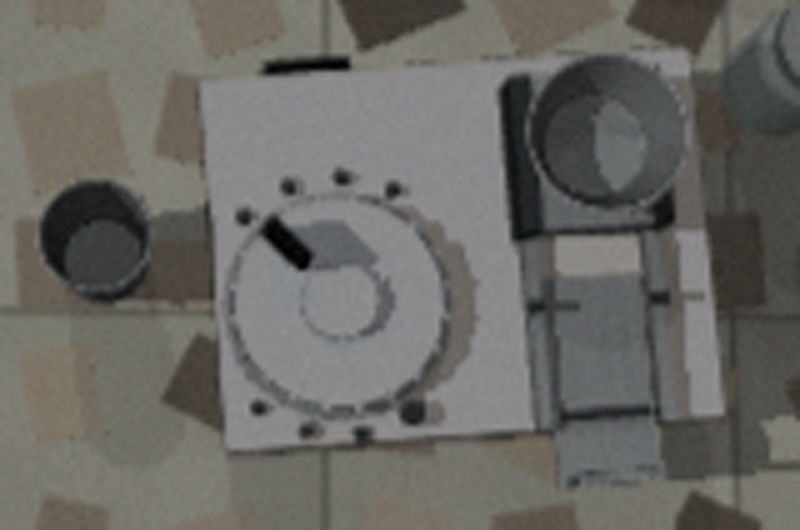

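```bash
cat >> h.py <<'E'
def W(pose,pts):
    x,y,a=pose; pts=np.array(pts,float).reshape(-1,3); c,s=np.cos(a),np.sin(a)
    return np.c_[x+c*pts[:,0]-s*pts[:,1], y+s*pts[:,0]+c*pts[:,1], pts[:,2]]
E
python3 - <<'E'
from h import *
from scipy.optimize import least_squares
cr=lambda *q:np.array(q)/5+[215,125]-0.4
px=np.array([cr(203,82),cr(690,50),cr(228,450),cr(724,414),cr(342,300)])
M=[[.11,.145,.07],[.11,-.145,.07],[-.11,.145,.07],[-.11,-.145,.07],[-.03,.075,.097]]
f=lambda p:(proj("top",W(p,M))-px).ravel()
r=least_squares(f,[.645,-.036,0.05]);print(r.x,np.round(r.fun.reshape(-1,2),1))
P=r.x; np.save("P.npy",P)
print("ring",W(P,[-.03,.075,.089]))
def mill(q,z):
    w=ray("top",cr(*q),z)[:2]-P[:2]; c,s=np.cos(P[2]),np.sin(P[2]); return np.array([c*w[0]+s*w[1],-s*w[0]+c*w[1]])
for n,q,z in[("finout",(270,222),.125),("finin",(308,265),.125),("dot",(412,410),.072),("ridge",(605,412),.082),("postL",(535,304),.094),("postR",(660,296),.094),("tab",(612,480),.107)]:
    m=mill(q,z); d=m-[-.03,.075]; print(n,m.round(4),np.degrees(np.arctan2(d[1],d[0])).round(1))
print("tumbler",ray("top",cr(95,235),.1))
E
```

```text
[ 0.64846698 -0.04172414  0.07692017] [[-0.7 -0.9]
 [ 0.3 -0.8]
 [-0.4  0.6]
 [ 1.   0.9]
 [-0.2  0. ]]
ring [[0.61279236 0.03074876 0.089     ]]
finout [0.0122 0.1133] 42.2
finin [-0.0129  0.0943] 48.5
dot [-0.0928  0.0369] -148.8
ridge [-0.102  -0.0711] -116.2
postL [-0.0391 -0.0344] -94.8
postR [-0.0394 -0.1055] -93.0
tab [-0.141  -0.0655] -128.3
tumbler [0.64804462 0.16939833 0.1       ]
```

```bash
cat >> h.py <<'E'
P=np.load("P.npy"); RC=W(P,[-.03,.075,.089])[0,:2]; Y=np.degrees(P[2])
def rows(tg):
    "tg: (x,y,z,yaw_deg,grip) -> tool rows, tool straight down"
    s=sense(); R0=R.from_rotvec(s['ee_rot']); p0=np.array(s['tcp_pos']); out=[]
    for x,y,z,a,g in tg:
        t=R.from_euler('z',a,degrees=True)*R.from_rotvec([np.pi,0,0])
        out.append([(R0.inv()*t).as_rotvec().round(3).tolist(),R0.inv().apply(np.array([x,y,z])-p0).round(4).tolist(),g])
    print(str(out).replace(' ',''))
def arc(am,z,off=0,r=.045,g=0):
    "tool x radial at mill angle am of the ring"
    a=am+Y; return (RC[0]+r*np.cos(np.radians(a)),RC[1]+r*np.sin(np.radians(a)),z,a,g)
E
python3 - <<'E'
from h import *
rows([arc(2,.23)])
E
```

```text
[[[-0.002,-0.0,0.293],[0.6184,-0.3485,-0.025],0]]
```

Call:
apply_moves([
  [[0, 0, 0.05], [0.1, -0.05, -0.025], 0],
  [[0, 0, 0.293], [0.618, -0.348, -0.025], 0],
  [[0, 0, 0.293], [0.618, -0.348, -0.025], 0],
  [[0, 0, 0.293], [0.618, -0.348, -0.025], 0],
  [[0, 0, 0.293], [0.618, -0.348, -0.025], 0],
  [[0, 0, 0.293], [0.618, -0.348, -0.025], 0],
  [[0, 0, 0.293], [0.618, -0.348, -0.025], 0],
  [[0, 0, 0.293], [0.618, -0.348, -0.025], 0],
  [[0, 0, 0.293], [0.618, -0.348, -0.025], 0],
  [[0, 0, 0.293], [0.618, -0.348, -0.025], 0],
])

```text
time: 1.35
tcp_pos: [0.6049, -0.0339, 0.2282]
ee_rot: [3.137, 0.176, -0.001]
ft_force: [1.0, -1.2, -0.1]
opening: -0.0004
grasp_force: 0.0
```

Run:
```python
from h import *
s=sense();p=camera_params("wrist");im=snapshot("wrist");cv2.imwrite("pics/w1.png",im)
print(s['tcp_pos'],p)
for a in (42,): print(proj("wrist",W(P,[[-.03,.075,.097],[-.03+.059*np.cos(np.radians(a)),.075+.059*np.sin(np.radians(a)),.125],[-.04,-.072+.034,.094]]),p))
rows([arc(2,.15),arc(2,.097)])
```

```text
[ 0.60488801 -0.03385404  0.22823638] {'fx': 326.6111272956184, 'fy': 326.6111272956184, 'cx': 252.2312708251771, 'cy': 188.95487301740238, 'rvec': array([-2.15917584,  1.92889467,  0.29996577]), 'tvec': array([-0.1015179 ,  0.52199031,  0.58344627])}
[[184.56699864 154.88581629]
 [127.38428104 106.95319309]
 [304.03042184 168.68793488]]
[[[-0.004,-0.003,0.004],[0.0563,-0.0567,0.0785],0],[[-0.004,-0.003,0.004],[0.0562,-0.0565,0.1315],0]]
```

View pics/w1.png

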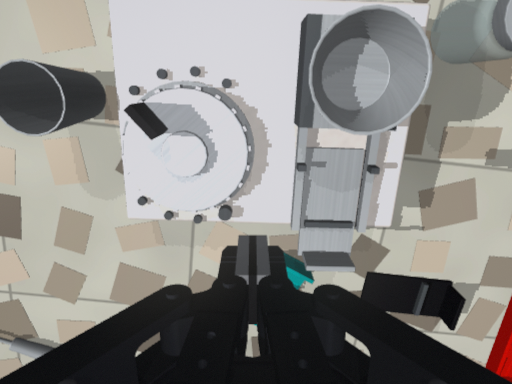

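Call:
apply_moves([
  [[-0.004, -0.003, 0.004], [0.056, -0.0566, 0.0], 0],
  [[-0.004, -0.003, 0.004], [0.056, -0.0566, 0.03], 0],
  [[-0.004, -0.003, 0.004], [0.056, -0.0566, 0.0785], 0],
  [[-0.004, -0.003, 0.004], [0.056, -0.0566, 0.11], 0],
  [[-0.004, -0.003, 0.004], [0.056, -0.0566, 0.1315], 0],
  [[-0.004, -0.003, 0.004], [0.056, -0.0566, 0.1315], 0],
])

```text
time: 2.15
tcp_pos: [0.652, 0.0268, 0.0951]
ee_rot: [3.134, 0.169, -0.01]
ft_force: [-0.2, -0.4, 0.2]
opening: 0.0002
grasp_force: 0.0
```

Run:
```python
from h import *
s=sense();print(s['tcp_pos'],s['ft_force'],s['joints'])
rows([arc(a,.097) for a in range(10,90,8)])
```

```text
[0.65204519 0.02676924 0.09509528] [-0.19643111 -0.35107023  0.19318297] [-0.13800279  0.46172373  1.47854471 -0.00491937  1.20699518  1.32696431]
[[[0.003,0.007,-0.144],[0.0059,-0.0146,-0.002],0],[[0.002,0.007,-0.283],[0.0046,-0.0208,-0.002],0],[[0.002,0.007,-0.423],[0.0024,-0.0266,-0.002],0],[[0.001,0.007,-0.563],[-0.0006,-0.0322,-0.002],0],[[0.001,0.007,-0.702],[-0.0043,-0.0372,-0.002],0],[[0.0,0.008,-0.842],[-0.0086,-0.0417,-0.002],0],[[-0.0,0.008,-0.982],[-0.0136,-0.0456,-0.002],0],[[-0.001,0.008,-1.121],[-0.0191,-0.0487,-0.0019],0],[[-0.002,0.008,-1.261],[-0.0249,-0.051,-0.0019],0],[[-0.002,0.008,-1.4],[-0.031,-0.0525,-0.0019],0]]
```

Call:
apply_moves([
  [[0.003, 0.007, -0.144], [0.006, -0.0146, -0.002], 0],
  [[0.002, 0.007, -0.283], [0.0046, -0.0208, -0.002], 0],
  [[0.002, 0.007, -0.423], [0.0024, -0.0266, -0.002], 0],
  [[0.001, 0.007, -0.563], [-0.0006, -0.0322, -0.002], 0],
  [[0.001, 0.007, -0.702], [-0.0043, -0.0372, -0.002], 0],
  [[0, 0.008, -0.842], [-0.0086, -0.0417, -0.002], 0],
  [[0, 0.008, -0.982], [-0.0136, -0.0456, -0.002], 0],
  [[-0.001, 0.008, -1.121], [-0.019, -0.0487, -0.002], 0],
  [[-0.001, 0.008, -1.121], [-0.019, -0.0487, -0.002], 0],
  [[-0.001, 0.008, -1.121], [-0.019, -0.0487, -0.002], 0],
])

```text
time: 3.4
tcp_pos: [0.6303, 0.0729, 0.1002]
ee_rot: [2.566, 1.805, 0.007]
ft_force: [0.3, -0.2, 0.1]
opening: 0.0001
grasp_force: 0.0
```

Run:
```python
from h import *
print(arc(66,.097),RC)
rows([arc(a,.097) for a in list(range(74,147,9))+[146]])
```

```text
(np.float64(0.6278823506146312), np.float64(0.07314324089615297), 0.097, np.float64(70.40720120995128), 0) [0.61279236 0.03074876]
[[[0.006,-0.001,-0.142],[-0.001,-0.0086,0.0032],0],[[0.006,-0.001,-0.299],[-0.0026,-0.0155,0.0031],0],[[0.006,-0.0,-0.457],[-0.0052,-0.0221,0.0031],0],[[0.006,0.0,-0.614],[-0.0088,-0.0282,0.003],0],[[0.006,0.001,-0.771],[-0.0133,-0.0336,0.003],0],[[0.006,0.001,-0.928],[-0.0186,-0.0383,0.003],0],[[0.006,0.002,-1.085],[-0.0246,-0.042,0.0029],0],[[0.006,0.002,-1.242],[-0.0311,-0.0448,0.0029],0],[[0.006,0.003,-1.399],[-0.0379,-0.0466,0.0029],0],[[0.006,0.003,-1.399],[-0.0379,-0.0466,0.0029],0]]
```

Call:
apply_moves([
  [[0.006, -0.001, -0.142], [-0.001, -0.0086, 0.003], 0],
  [[0.006, -0.001, -0.299], [-0.0026, -0.0155, 0.003], 0],
  [[0.006, 0, -0.457], [-0.0052, -0.022, 0.003], 0],
  [[0.006, 0, -0.614], [-0.0088, -0.028, 0.003], 0],
  [[0.006, 0.001, -0.771], [-0.0133, -0.0336, 0.003], 0],
  [[0.006, 0.001, -0.928], [-0.0186, -0.0383, 0.003], 0],
  [[0.006, 0.002, -1.085], [-0.0246, -0.042, 0.003], 0],
  [[0.006, 0.002, -1.242], [-0.031, -0.0448, 0.003], 0],
  [[0.006, 0.003, -1.399], [-0.038, -0.0466, 0.003], 0],
  [[0.006, 0.003, -1.399], [-0.038, -0.0466, 0.003], 0],
])

```text
time: 4.65
tcp_pos: [0.573, 0.0525, 0.0961]
ee_rot: [-0.803, -3.036, 0.0]
ft_force: [1.1, 0.7, -0.0]
opening: 0.0004
grasp_force: 0.0
```

Run:
```python
from h import *
print(arc(146,.097))
rows([arc(a,.097) for a in (152,158,164,170,175,180,183,183)])
```

```text
(np.float64(0.5736622930361783), np.float64(0.05297122471932562), 0.097, np.float64(150.4072012099513), 0)
[[[-0.0,-0.001,-0.106],[-0.0006,-0.0039,-0.0009],0],[[-0.0,-0.001,-0.21],[-0.0013,-0.0086,-0.0009],0],[[-0.0,-0.001,-0.315],[-0.0025,-0.0131,-0.0009],0],[[-0.0,-0.001,-0.42],[-0.0042,-0.0175,-0.0009],0],[[-0.0,-0.001,-0.507],[-0.006,-0.0211,-0.0009],0],[[-0.0,-0.002,-0.594],[-0.008,-0.0244,-0.0009],0],[[-0.0,-0.002,-0.647],[-0.0094,-0.0263,-0.0009],0],[[-0.0,-0.002,-0.647],[-0.0094,-0.0263,-0.0009],0]]
```

Call:
apply_moves([
  [[0, -0.001, -0.106], [-0.0006, -0.004, -0.001], 0],
  [[0, -0.001, -0.21], [-0.0013, -0.0086, -0.001], 0],
  [[0, -0.001, -0.315], [-0.0025, -0.0131, -0.001], 0],
  [[0, -0.001, -0.42], [-0.0042, -0.0175, -0.001], 0],
  [[0, -0.001, -0.507], [-0.006, -0.021, -0.001], 0],
  [[0, -0.002, -0.594], [-0.008, -0.0244, -0.001], 0],
  [[0, -0.002, -0.647], [-0.0094, -0.0263, -0.001], 0],
  [[0, -0.002, -0.647], [-0.0094, -0.0263, -0.001], 0],
])

```text
time: 5.65
tcp_pos: [0.5684, 0.0253, 0.0969]
ee_rot: [-0.202, 3.135, -0.0]
ft_force: [0.3, 0.2, 1.2]
opening: 0.0002
grasp_force: 0.0
```

Run:
```python
from h import *
print(sense()['ft_force'],arc(183,.097))
p=camera_params("wrist");im=snapshot("wrist");cv2.imwrite("pics/w2.png",im)
rows([arc(a,.097) for a in (186,189,192)])
```

```text
[0.31778323 0.15979754 1.20954954] (np.float64(0.5681678846892636), np.float64(0.02494734809195985), 0.097, np.float64(187.4072012099513), 0)
[[[-0.0,0.0,-0.053],[0.0001,-0.0028,-0.0001],0],[[-0.0,0.0,-0.105],[-0.0001,-0.0052,-0.0001],0],[[-0.0,0.0,-0.157],[-0.0004,-0.0075,-0.0001],0]]
```

View pics/w2.png

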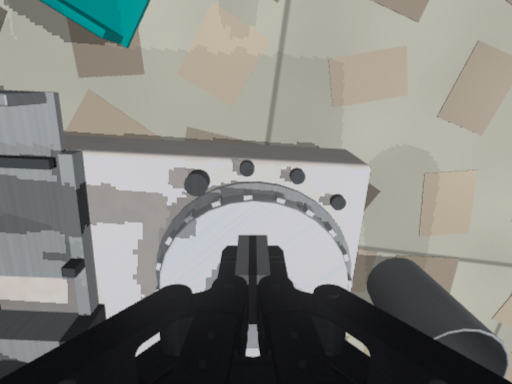

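Run:
```python
from h import *
a=snapshot("scene");b=snapshot("top")
a=cv2.resize(a[140:270,140:300],None,fx=3.2,fy=3.2,interpolation=cv2.INTER_CUBIC)
b=cv2.resize(b[125:231,215:375],None,fx=2.5,fy=2.5,interpolation=cv2.INTER_CUBIC)
h=min(a.shape[0],b.shape[0]);
o=np.zeros((a.shape[0],800,3),np.uint8); o[:,:400]=a[:,:400] if a.shape[1]>=400 else 0; o[:b.shape[0],400:]=b
cv2.imwrite("pics/c3.png",o)
print(proj("wrist",W(P,[[-.03+r*np.cos(np.radians(210)),.075+r*np.sin(np.radians(210)),.125] for r in(.027,.059)])))
```

```text
[[225.58180576 291.59154129]
 [193.62953137 239.9661403 ]]
```

View pics/c3.png

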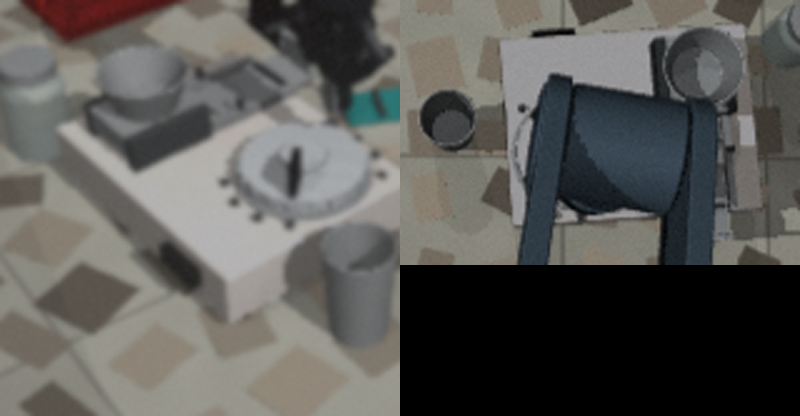

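Run:
```python
from h import *
s=sense();t=s['tcp_pos']
f=lambda X:((proj("scene",X)-[140,140])*3.2).round(0).tolist()
print("tcp",f([t,[t[0],t[1],.2]]),"centre",f(W(P,[-.03,.075,.097])))
for k in range(0,9):
    a=np.radians(210-24*k); print(k,f(W(P,[[-.03+r*np.cos(a),.075+r*np.sin(a),z] for r,z in((.027,.125),(.059,.125),(.059,.089))])))
```

```text
tcp [[339.0, 132.0], [338.0, 41.0]] centre [[303.0, 151.0]]
0 [[313.0, 111.0], [325.0, 93.0], [325.0, 123.0]]
1 [[323.0, 115.0], [346.0, 101.0], [346.0, 131.0]]
2 [[330.0, 121.0], [361.0, 113.0], [361.0, 144.0]]
3 [[332.0, 128.0], [366.0, 128.0], [366.0, 159.0]]
4 [[329.0, 135.0], [360.0, 144.0], [360.0, 175.0]]
5 [[321.0, 141.0], [344.0, 157.0], [344.0, 188.0]]
6 [[310.0, 144.0], [319.0, 165.0], [320.0, 197.0]]
7 [[297.0, 145.0], [292.0, 167.0], [293.0, 198.0]]
8 [[286.0, 142.0], [266.0, 161.0], [267.0, 192.0]]
```

Run:
```python
from h import *
s=sense();t=np.array(s['tcp_pos'])
print(proj("wrist",[t,t+[0,0,.02],t+[0,0,.04]]),proj("scene",t),s['opening'],s['joints'])
p=camera_params("wrist");print(-R.from_rotvec(p['rvec']).as_matrix().T@p['tvec'])
a=snapshot("scene");cv2.imwrite("pics/s4.png",cv2.resize(a[130:230,180:300],None,fx=6,fy=6,interpolation=cv2.INTER_CUBIC))
```

```text
[[251.48703765 229.73087924]
 [251.37347521 246.38277454]
 [251.23026976 267.38128655]] [[245.78891506 181.2704101 ]] -0.00023047447416084716 [-1.63687765e-01  2.86989037e-01  1.71281720e+00 -2.53396927e-05
  1.14178689e+00 -1.86516689e+00]
[0.49114915 0.01592482 0.26548072]
```

View pics/s4.png

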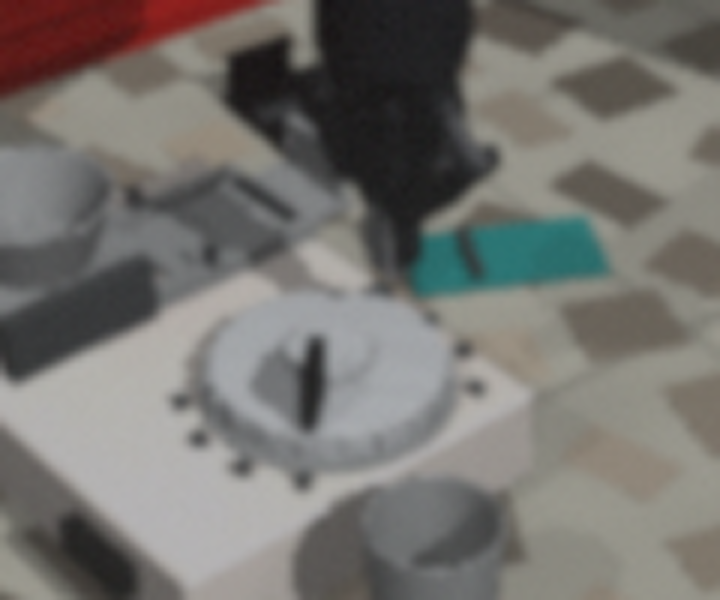

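Run:
```python
from h import *
x,y=RC
rows([(x-.045,y,.165,190,0),(x-.04,y+.01,.165,170,0)])
rows([(x,y,.165,a,0) for a in (150,130,110,100)])
```

```text
[[[-0.0,-0.0,-0.043],[-0.0004,0.0052,-0.0683],0],[[-0.0,-0.0,0.306],[-0.0067,0.0144,-0.0683],0]]
[[[-0.0,-0.0,0.655],[-0.045,-0.0007,-0.0683],0],[[-0.0,-0.0,1.004],[-0.045,-0.0007,-0.0683],0],[[-0.0,-0.0,1.353],[-0.045,-0.0007,-0.0683],0],[[-0.0,-0.0,1.528],[-0.045,-0.0007,-0.0683],0]]
```

Call:
apply_moves([
  [[0, 0, 0], [0, 0, -0.035], 0],
  [[0, 0, 0.1], [0, 0, -0.0685], 0],
  [[0, 0, 0.3], [-0.02, 0, -0.0685], 0],
  [[0, 0, 0.48], [-0.045, 0, -0.0685], 0],
  [[0, 0, 0.66], [-0.045, 0, -0.0685], 0],
  [[0, 0, 0.84], [-0.045, 0, -0.0685], 0],
  [[0, 0, 1.02], [-0.045, 0, -0.0685], 0],
  [[0, 0, 1.2], [-0.045, 0, -0.0685], 0],
  [[0, 0, 1.38], [-0.045, 0, -0.0685], 0],
  [[0, 0, 1.38], [-0.045, 0, -0.0685], 0],
])

```text
time: 7.1
tcp_pos: [0.6125, 0.0316, 0.1651]
ee_rot: [-1.833, -2.551, 0.0]
ft_force: [0.5, 0.3, 0.8]
opening: -0.0003
grasp_force: 0.0
```

Run:
```python
from h import *
rows([arc(5,.165),arc(5,.097)])
```

```text
[[[-0.0,0.0,1.731],[-0.008,0.0444,0.0001],0],[[-0.0,0.0,1.731],[-0.0081,0.0445,0.0681],0]]
```

Call:
apply_moves([
  [[0, 0, 0.18], [0, 0.02, 0], 0],
  [[0, 0, 0.36], [-0.008, 0.0445, 0], 0],
  [[0, 0, 0.54], [-0.008, 0.0445, 0], 0],
  [[0, 0, 0.72], [-0.008, 0.0445, 0], 0],
  [[0, 0, 0.9], [-0.008, 0.0445, 0], 0],
  [[0, 0, 1.08], [-0.008, 0.0445, 0], 0],
  [[0, 0, 1.26], [-0.008, 0.0445, 0], 0],
  [[0, 0, 1.44], [-0.008, 0.0445, 0], 0],
  [[0, 0, 1.62], [-0.008, 0.0445, 0.01], 0],
  [[0, 0, 1.731], [-0.008, 0.0445, 0.03], 0],
])

```text
time: 8.35
tcp_pos: [0.6582, 0.038, 0.136]
ee_rot: [3.131, 0.256, 0.003]
ft_force: [0.4, 0.2, 0.5]
opening: -0.0003
grasp_force: 0.0
```

Run:
```python
from h import *
rows([arc(5,.097),arc(12,.097),arc(18,.097)])
```

```text
[[[0.001,-0.002,-0.001],[-0.001,-0.0003,0.039],0],[[0.001,-0.002,-0.123],[-0.0014,-0.0058,0.039],0],[[0.001,-0.002,-0.228],[-0.0022,-0.0104,0.039],0]]
```

Call:
apply_moves([
  [[0, -0.002, 0], [-0.001, 0, 0.02], 0],
  [[0, -0.002, 0], [-0.001, 0, 0.0385], 0],
  [[0, -0.002, 0], [-0.001, 0, 0.0385], 0],
  [[0, -0.002, -0.123], [-0.0014, -0.0058, 0.0385], 0],
  [[0, -0.002, -0.228], [-0.0022, -0.0104, 0.0385], 0],
  [[0, -0.002, -0.228], [-0.0022, -0.0104, 0.0385], 0],
])

```text
time: 9.1
tcp_pos: [0.6539, 0.0481, 0.0975]
ee_rot: [3.081, 0.612, -0.002]
ft_force: [-0.5, -0.1, 0.6]
opening: 0.0001
grasp_force: 0.0
```

Run:
```python
from h import *
s=sense();print(s['ft_force'])
im=snapshot("wrist");cv2.imwrite("pics/w5.png",im)
rows([arc(a,.097) for a in range(24,60,6)])
```

```text
[-0.49947385 -0.06438815  0.58300358]
[[[0.0,0.001,-0.105],[0.0002,-0.0045,0.0004],0],[[0.0,0.001,-0.21],[-0.0005,-0.0092,0.0004],0],[[0.0,0.001,-0.314],[-0.0017,-0.0137,0.0004],0],[[0.0,0.001,-0.419],[-0.0034,-0.0181,0.0004],0],[[0.0,0.001,-0.524],[-0.0056,-0.0223,0.0004],0],[[-0.0,0.001,-0.629],[-0.0081,-0.0263,0.0004],0]]
```

View pics/w5.png

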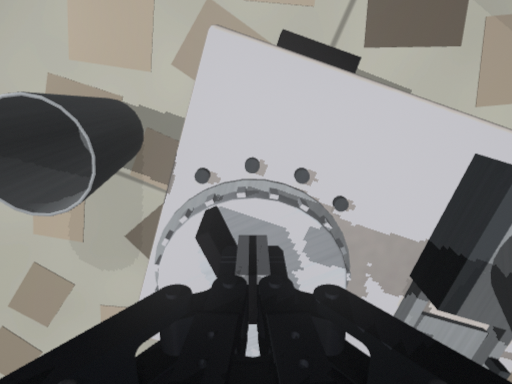

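Call:
apply_moves([
  [[0, 0, -0.105], [0.0002, -0.0045, 0], 0],
  [[0, 0, -0.21], [-0.0005, -0.0092, 0], 0],
  [[0, 0, -0.21], [-0.0005, -0.0092, 0], 0],
])

```text
time: 9.52
tcp_pos: [0.6503, 0.0554, 0.0973]
ee_rot: [3.0, 0.928, -0.001]
ft_force: [2.4, -2.1, -0.6]
opening: 0.0001
grasp_force: 1.5
```

Call:
apply_moves([
  [[0, 0, -0.105], [-0.0005, -0.0047, 0], 0],
  [[0, 0, -0.21], [-0.0015, -0.0092, 0], 0],
  [[0, 0, -0.21], [-0.0015, -0.0092, 0], 0],
])

```text
time: 9.9
tcp_pos: [0.6427, 0.0631, 0.0968]
ee_rot: [-2.887, -1.235, 0.004]
ft_force: [-0.9, 0.7, -0.2]
opening: 0.0001
grasp_force: 0.0
```

Run:
```python
from h import *
s=sense();print(s['ft_force'],s['tcp_pos'],arc(42,.097))
im=snapshot("wrist");im2=snapshot("scene")[150:230,180:300]
o=np.zeros((384,800,3),np.uint8);o[:,:512]=im;o[:192,512:]=cv2.resize(im2,(288,192));cv2.imwrite("pics/w6.png",o)
```

```text
[-0.90592586  0.70922212 -0.16322962] [0.64274389 0.06313453 0.09681605] (np.float64(0.6438211416391383), np.float64(0.06334039247212032), 0.097, np.float64(46.40720120995129), 0)
```

View pics/w6.png

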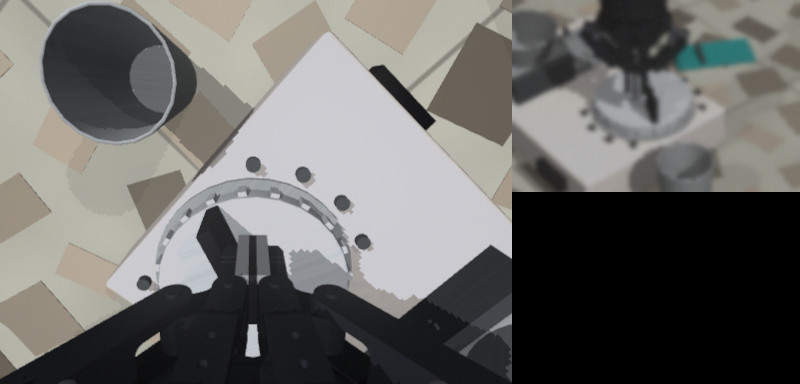

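```bash
cat >> h.py <<'E'
def fin():
    "mean grey on the fin's top face for each click, wrist / scene"
    for n in("wrist","scene"):
        p=camera_params(n);g=cv2.cvtColor(snapshot(n),cv2.COLOR_BGR2GRAY);o=[]
        for k in range(11):
            a=np.radians(210-24*k);c,s=np.cos(a),np.sin(a)
            q=[[-.03+r*c-t*s,.075+r*s+t*c,z] for r in(.034,.045,.056) for t in(-.002,0,.002) for z in(.125,)]
            uv=proj(n,W(P,q),p).round().astype(int)
            v=[g[b,a] for a,b in uv if 0<=a<512 and 0<=b<384]; o.append(int(np.mean(v)) if len(v)>4 else -1)
        print(n,o)
E
python3 - <<'E'
from h import *
fin()
rows([arc(a,.097) for a in (46,50,54,58,62,66,70,74,78)])
E
```

```text
wrist [-1, 24, 21, 44, 33, 153, 41, 104, 137, 121, 32]
scene [76, 41, 82, 135, 150, 153, 73, 86, 104, 131, 131]
[[[-0.002,0.002,-0.07],[0.0009,-0.0028,-0.0004],0],[[-0.002,0.002,-0.14],[0.0005,-0.0059,-0.0004],0],[[-0.002,0.002,-0.21],[-0.0,-0.009,-0.0003],0],[[-0.002,0.002,-0.28],[-0.0008,-0.0121,-0.0003],0],[[-0.002,0.002,-0.35],[-0.0018,-0.0151,-0.0003],0],[[-0.002,0.002,-0.419],[-0.0029,-0.018,-0.0003],0],[[-0.002,0.002,-0.489],[-0.0043,-0.0208,-0.0003],0],[[-0.002,0.002,-0.559],[-0.0059,-0.0235,-0.0003],0],[[-0.002,0.002,-0.629],[-0.0076,-0.0261,-0.0003],0]]
```

Call:
apply_moves([
  [[0, 0, -0.07], [0.0009, -0.0028, 0], 0],
  [[0, 0, -0.14], [0.0005, -0.006, 0], 0],
  [[0, 0, -0.21], [0, -0.009, 0], 0],
  [[0, 0, -0.28], [-0.0008, -0.0121, 0], 0],
  [[0, 0, -0.35], [-0.0018, -0.0151, 0], 0],
  [[0, 0, -0.42], [-0.003, -0.018, 0], 0],
  [[0, 0, -0.42], [-0.003, -0.018, 0], 0],
])

```text
time: 10.98
tcp_pos: [0.6277, 0.0732, 0.0967]
ee_rot: [-2.565, -1.812, 0.004]
ft_force: [-1.3, 0.4, 0.3]
opening: -0.0
grasp_force: 0.0
```

Run:
```python
from h import *
fin()
print(sense()['tcp_pos'],arc(66,0.097))
rows([arc(a,.097) for a in range(70,108,4)])
```

```text
wrist [-1, 23, 55, 33, 129, 38, 96, 140, 132, 36, 50]
scene [33, 37, 71, 134, 151, 80, 81, 110, 113, 113, 122]
[0.62783344 0.07309635 0.09665784] (np.float64(0.6278823506146312), np.float64(0.07314324089615297), 0.097, np.float64(70.40720120995128), 0)
[[[-0.002,0.001,-0.069],[-0.0,-0.0031,-0.0003],0],[[-0.002,0.001,-0.139],[-0.0004,-0.0062,-0.0003],0],[[-0.002,0.001,-0.209],[-0.0009,-0.0093,-0.0003],0],[[-0.002,0.001,-0.278],[-0.0017,-0.0124,-0.0003],0],[[-0.002,0.001,-0.348],[-0.0026,-0.0154,-0.0003],0],[[-0.002,0.001,-0.418],[-0.0038,-0.0183,-0.0003],0],[[-0.002,0.001,-0.488],[-0.0052,-0.0211,-0.0003],0],[[-0.002,0.001,-0.558],[-0.0068,-0.0238,-0.0003],0],[[-0.002,0.001,-0.628],[-0.0085,-0.0264,-0.0003],0],[[-0.002,0.001,-0.697],[-0.0104,-0.0289,-0.0003],0]]
```

Fin is at click 5. Same move shape repeats; I continue.

Call:
apply_moves([
  [[0, 0, -0.07], [0, -0.0031, 0], 0],
  [[0, 0, -0.14], [-0.0004, -0.0062, 0], 0],
  [[0, 0, -0.21], [-0.0009, -0.0093, 0], 0],
  [[0, 0, -0.28], [-0.0017, -0.0124, 0], 0],
  [[0, 0, -0.35], [-0.0026, -0.0154, 0], 0],
  [[0, 0, -0.42], [-0.0038, -0.0183, 0], 0],
  [[0, 0, -0.49], [-0.0052, -0.0211, 0], 0],
  [[0, 0, -0.56], [-0.0068, -0.0238, 0], 0],
  [[0, 0, -0.63], [-0.0085, -0.0264, 0], 0],
  [[0, 0, -0.63], [-0.0085, -0.0264, 0], 0],
])

```text
time: 12.32
tcp_pos: [0.6011, 0.0741, 0.0972]
ee_rot: [1.877, 2.519, 0.0]
ft_force: [2.0, 1.7, 0.7]
opening: -0.0001
grasp_force: 1.4
```

Run:
```python
from h import *
fin()
print(sense()['tcp_pos'],arc(102,0.097))
rows([arc(a,.097) for a in range(106,142,4)])
```

```text
wrist [30, 33, 93, 181, 56, 126, 149, 87, 34, 26, 27]
scene [35, 36, 64, 99, 63, 62, 132, 148, 150, 123, 118]
[0.60084603 0.07401746 0.09709234] (np.float64(0.6000815670377895), np.float64(0.07391629024455748), 0.097, np.float64(106.40720120995128), 0)
[[[-0.001,0.0,-0.067],[0.0,-0.0039,0.0001],0],[[-0.001,0.0,-0.137],[-0.0003,-0.007,0.0001],0],[[-0.001,0.0,-0.206],[-0.0008,-0.0101,0.0001],0],[[-0.001,0.0,-0.276],[-0.0016,-0.0132,0.0001],0],[[-0.001,0.0,-0.346],[-0.0025,-0.0162,0.0001],0],[[-0.001,0.0,-0.416],[-0.0037,-0.0191,0.0001],0],[[-0.001,-0.0,-0.486],[-0.0051,-0.0219,0.0001],0],[[-0.001,-0.0,-0.556],[-0.0066,-0.0246,0.0001],0],[[-0.001,-0.0,-0.625],[-0.0084,-0.0272,0.0001],0]]
```

Call:
apply_moves([
  [[0, 0, -0.07], [0, -0.0038, 0], 0],
  [[0, 0, -0.14], [-0.0003, -0.007, 0], 0],
  [[0, 0, -0.21], [-0.0008, -0.0101, 0], 0],
  [[0, 0, -0.28], [-0.0016, -0.0132, 0], 0],
  [[0, 0, -0.35], [-0.0025, -0.0162, 0], 0],
  [[0, 0, -0.42], [-0.0037, -0.0191, 0], 0],
  [[0, 0, -0.49], [-0.0051, -0.0219, 0], 0],
  [[0, 0, -0.56], [-0.0066, -0.0246, 0], 0],
  [[0, 0, -0.625], [-0.0084, -0.0272, 0], 0],
  [[0, 0, -0.625], [-0.0084, -0.0272, 0], 0],
])

```text
time: 13.68
tcp_pos: [0.5759, 0.0578, 0.0966]
ee_rot: [-1.012, -2.971, 0.003]
ft_force: [-0.2, -0.4, 0.6]
opening: 0.0
grasp_force: 0.0
```

Run:
```python
from h import *
fin()
print(sense()['tcp_pos'],arc(138,0.097))
rows([arc(a,.097) for a in range(142,182,4)])
```

```text
wrist [30, 96, 45, 84, 148, 128, 34, 64, 23, -1, -1]
scene [122, 65, 59, 76, 52, 116, 163, 163, 155, 162, 132]
[0.57625452 0.05796904 0.09671855] (np.float64(0.577135873660898), np.float64(0.058200809716264845), 0.097, np.float64(142.4072012099513), 0)
[[[-0.002,-0.002,-0.071],[-0.0007,-0.0024,-0.0003],0],[[-0.002,-0.002,-0.14],[-0.001,-0.0055,-0.0003],0],[[-0.002,-0.002,-0.21],[-0.0015,-0.0086,-0.0003],0],[[-0.002,-0.002,-0.28],[-0.0023,-0.0117,-0.0003],0],[[-0.002,-0.002,-0.35],[-0.0033,-0.0147,-0.0003],0],[[-0.002,-0.002,-0.42],[-0.0045,-0.0176,-0.0002],0],[[-0.002,-0.002,-0.489],[-0.0058,-0.0204,-0.0002],0],[[-0.002,-0.002,-0.559],[-0.0074,-0.0231,-0.0002],0],[[-0.002,-0.002,-0.629],[-0.0092,-0.0257,-0.0002],0],[[-0.002,-0.002,-0.699],[-0.0111,-0.0282,-0.0002],0]]
```

Call:
apply_moves([
  [[0, 0, -0.07], [-0.0007, -0.0024, 0], 0],
  [[0, 0, -0.14], [-0.001, -0.0055, 0], 0],
  [[0, 0, -0.21], [-0.0015, -0.0086, 0], 0],
  [[0, 0, -0.28], [-0.0023, -0.0117, 0], 0],
  [[0, 0, -0.35], [-0.0033, -0.0147, 0], 0],
  [[0, 0, -0.42], [-0.0045, -0.0176, 0], 0],
  [[0, 0, -0.49], [-0.0058, -0.0204, 0], 0],
  [[0, 0, -0.56], [-0.0074, -0.0231, 0], 0],
  [[0, 0, -0.63], [-0.0092, -0.0257, 0], 0],
  [[0, 0, -0.63], [-0.0092, -0.0257, 0], 0],
])

```text
time: 15.02
tcp_pos: [0.5679, 0.0328, 0.0967]
ee_rot: [-0.04, -3.139, -0.001]
ft_force: [-0.1, 2.3, -0.4]
opening: 0.0002
grasp_force: 1.1
```

Run:
```python
from h import *
fin()
print(sense()['tcp_pos'],arc(174,0.097))
rows([arc(a,.097) for a in range(177,195,3)])
```

```text
wrist [155, 41, 113, 152, 80, 28, 21, 18, -1, -1, -1]
scene [117, 53, 70, 102, 147, 151, 162, 161, 155, 163, 168]
[0.56793695 0.03249804 0.09669577] (np.float64(0.5678097454584962), np.float64(0.03199957872354568), 0.097, np.float64(178.4072012099513), 0)
[[[-0.0,-0.003,-0.051],[0.0001,-0.0029,-0.0003],0],[[-0.0,-0.003,-0.103],[-0.0001,-0.0052,-0.0003],0],[[-0.0,-0.003,-0.155],[-0.0004,-0.0075,-0.0003],0],[[0.0,-0.003,-0.208],[-0.0009,-0.0099,-0.0003],0],[[0.0,-0.003,-0.26],[-0.0014,-0.0122,-0.0003],0],[[0.0,-0.003,-0.312],[-0.0021,-0.0144,-0.0003],0]]
```

Fin is at click 1, being pushed; carry on to the stop.

Call:
apply_moves([
  [[0, 0, -0.05], [0, -0.0029, 0], 0],
  [[0, 0, -0.103], [0, -0.0052, 0], 0],
  [[0, 0, -0.155], [-0.0004, -0.0075, 0], 0],
  [[0, 0, -0.208], [-0.0009, -0.0099, 0], 0],
  [[0, 0, -0.26], [-0.0014, -0.0122, 0], 0],
  [[0, 0, -0.26], [-0.0014, -0.0122, 0], 0],
  [[0, 0, -0.26], [-0.0014, -0.0122, 0], 0],
])

```text
time: 16.0
tcp_pos: [0.5692, 0.0197, 0.0969]
ee_rot: [0.366, -3.118, 0.001]
ft_force: [-0.6, 0.9, -0.1]
opening: -0.0001
grasp_force: 0.0
```

Run:
```python
from h import *
fin()
print(sense()['tcp_pos'],arc(189,0.097))
rows([arc(a,.097) for a in range(190,200,2)])
```

```text
wrist [35, 106, 151, 124, 28, 57, 17, -1, -1, -1, 16]
scene [58, 63, 84, 136, 161, 166, 162, 162, 155, 164, 168]
[0.56920507 0.01978284 0.09686931] (np.float64(0.5690187547497773), np.float64(0.020314601185575425), 0.097, np.float64(193.4072012099513), 0)
[[[-0.0,-0.002,-0.017],[0.0001,-0.0002,-0.0001],0],[[-0.0,-0.002,-0.052],[-0.0,-0.0018,-0.0001],0],[[-0.0,-0.002,-0.087],[-0.0001,-0.0034,-0.0001],0],[[-0.0,-0.002,-0.122],[-0.0003,-0.0049,-0.0001],0],[[-0.0,-0.002,-0.157],[-0.0005,-0.0065,-0.0001],0]]
```

Run:
```python
from h import *
rows([arc(236,.155),arc(236,.097)])
```

```text
[[[0.001,-0.002,-0.82],[-0.0141,-0.0324,-0.0582],0],[[0.001,-0.002,-0.82],[-0.0142,-0.0324,-0.0002],0]]
```

Call:
apply_moves([
  [[0, 0, 0], [0, 0.002, -0.03], 0],
  [[0, 0, 0], [0, 0.002, -0.058], 0],
  [[0, 0, -0.18], [0, 0, -0.058], 0],
  [[0, 0, -0.36], [-0.005, -0.015, -0.058], 0],
  [[0, 0, -0.54], [-0.014, -0.0324, -0.058], 0],
  [[0, 0, -0.72], [-0.014, -0.0324, -0.058], 0],
  [[0, 0, -0.82], [-0.014, -0.0324, -0.058], 0],
  [[0, 0, -0.82], [-0.014, -0.0324, -0.03], 0],
  [[0, 0, -0.82], [-0.014, -0.0324, 0], 0],
  [[0, 0, -0.82], [-0.014, -0.0324, 0], 0],
])

```text
time: 17.35
tcp_pos: [0.5881, -0.0079, 0.0943]
ee_rot: [1.578, -2.709, -0.007]
ft_force: [-0.6, 0.1, 0.7]
opening: -0.0002
grasp_force: 0.0
```

Run:
```python
from h import *
fin()
print(sense()['tcp_pos'],arc(236,0.097),sense()['joints'][5])
rows([arc(a,.097) for a in range(232,192,-4)])
```

```text
wrist [35, 110, 26, 38, 18, -1, -1, -1, -1, 18, 41]
scene [55, 71, 83, 134, 160, 164, 161, 160, 153, 162, 165]
[ 0.59069762 -0.00843306  0.09745285] (np.float64(0.5905698920832266), np.float64(-0.0083813065606815), 0.097, np.float64(240.4072012099513), 0) -2.83979322658284
[[[0.001,-0.002,0.071],[-0.0001,0.0033,0.0005],0],[[0.001,-0.002,0.14],[-0.0004,0.0064,0.0005],0],[[0.001,-0.002,0.21],[-0.001,0.0095,0.0005],0],[[0.001,-0.002,0.28],[-0.0017,0.0125,0.0005],0],[[0.001,-0.002,0.35],[-0.0027,0.0155,0.0005],0],[[0.001,-0.002,0.42],[-0.0039,0.0184,0.0005],0],[[0.001,-0.002,0.489],[-0.0053,0.0213,0.0005],0],[[0.001,-0.002,0.559],[-0.0068,0.024,0.0005],0],[[0.001,-0.002,0.629],[-0.0086,0.0266,0.0005],0],[[0.001,-0.002,0.699],[-0.0105,0.0291,0.0005],0]]
```

Call:
apply_moves([
  [[0, 0, 0.07], [0, 0.0033, 0], 0],
  [[0, 0, 0.14], [-0.0004, 0.0064, 0], 0],
  [[0, 0, 0.21], [-0.001, 0.0095, 0], 0],
  [[0, 0, 0.28], [-0.0017, 0.0125, 0], 0],
  [[0, 0, 0.35], [-0.0027, 0.0155, 0], 0],
  [[0, 0, 0.42], [-0.0039, 0.0184, 0], 0],
  [[0, 0, 0.49], [-0.0053, 0.0213, 0], 0],
  [[0, 0, 0.56], [-0.0068, 0.024, 0], 0],
  [[0, 0, 0.63], [-0.0086, 0.0266, 0], 0],
  [[0, 0, 0.63], [-0.0086, 0.0266, 0], 0],
])

```text
time: 18.7
tcp_pos: [0.5727, 0.0122, 0.0988]
ee_rot: [-0.664, 3.07, -0.002]
ft_force: [-0.6, -0.3, 2.3]
opening: -0.0002
grasp_force: 1.6
```

Run:
```python
from h import *
fin()
print(sense()['tcp_pos'],arc(200,0.097))
rows([arc(a,.097) for a in range(196,156,-4)])
```

```text
wrist [54, 100, 182, 75, 25, 20, 17, -1, -1, -1, 16]
scene [71, 71, 84, 135, 161, 166, 162, 161, 154, 163, 167]
[0.57274532 0.01206561 0.09871885] (np.float64(0.5718139302301877), np.float64(0.012153908747388975), 0.097, np.float64(204.4072012099513), 0)
[[[-0.001,0.0,0.071],[0.0007,0.0036,0.0017],0],[[-0.001,0.0,0.14],[0.0004,0.0067,0.0017],0],[[-0.001,0.0,0.21],[-0.0002,0.0098,0.0017],0],[[-0.001,0.0,0.28],[-0.0009,0.0129,0.0017],0],[[-0.001,0.0,0.35],[-0.0019,0.0159,0.0017],0],[[-0.001,0.001,0.42],[-0.0031,0.0188,0.0017],0],[[-0.001,0.001,0.489],[-0.0045,0.0216,0.0017],0],[[-0.001,0.001,0.559],[-0.006,0.0243,0.0017],0],[[-0.001,0.001,0.629],[-0.0078,0.0269,0.0017],0],[[-0.001,0.001,0.699],[-0.0097,0.0294,0.0017],0]]
```

Run:
```python
from h import *
im=snapshot("wrist");im2=snapshot("scene")[150:230,180:300]
o=np.zeros((510,800,3),np.uint8);o[:384,:512]=im;o[:192,512:]=cv2.resize(im2,(288,192),interpolation=cv2.INTER_CUBIC)
o[200:500,512:800]=cv2.resize(im[180:330,180:324],(288,300))
cv2.imwrite("pics/w7.png",o)
```

```text
(no output)
```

View pics/w7.png

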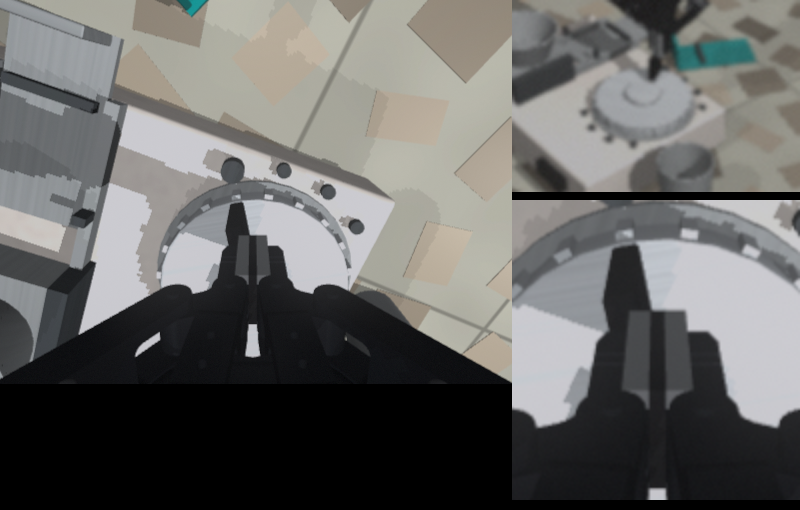

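```bash
cat >> h.py <<'E'
def scan(lo,hi,st=2,n="wrist"):
    p=camera_params(n);g=cv2.cvtColor(snapshot(n),cv2.COLOR_BGR2GRAY)
    for z,rr in((.125,(.054,.0585)),(.095,(.0595,.0595))):
        o=[]
        for A in range(lo,hi,st):
            a=np.radians(A);q=[[-.03+r*np.cos(a),.075+r*np.sin(a),z] for r in rr]
            uv=proj(n,W(P,q),p).round().astype(int); v=[g[b,c] for c,b in uv if 0<=c<512 and 0<=b<384]; o.append((A,int(np.mean(v)) if v else -1))
        print(z,o)
E
python3 - <<'E'
from h import *
s=sense();print(s['ft_force'],s['ft_torque'],s['tcp_pos'],s['opening'])
scan(170,236)
rows([arc(a,.097) for a in (200,199,198)])
E
```

```text
[-1.16537236  0.70389237  7.47970154] [ 0.17122078  0.19440742 -0.00494098] [0.57273901 0.01202734 0.09869007] -0.00020988329121241758
0.125 [(170, 203), (172, 203), (174, 203), (176, 203), (178, 203), (180, 203), (182, 203), (184, 202), (186, 203), (188, 202), (190, 202), (192, 202), (194, 163), (196, 192), (198, 179), (200, 179), (202, 93), (204, 36), (206, 38), (208, 36), (210, 36), (212, 37), (214, 148), (216, 147), (218, 149), (220, 148), (222, 164), (224, 175), (226, 191), (228, 202), (230, 202), (232, 202), (234, 202)]
0.095 [(170, 203), (172, 203), (174, 204), (176, 203), (178, 203), (180, 203), (182, 202), (184, 203), (186, 203), (188, 203), (190, 203), (192, 203), (194, 202), (196, 197), (198, 194), (200, 193), (202, 195), (204, 195), (206, 79), (208, 43), (210, 77), (212, 104), (214, 152), (216, 151), (218, 149), (220, 149), (222, 148), (224, 144), (226, 143), (228, 126), (230, 135), (232, 139), (234, 121)]
[[[-0.001,0.0,0.0],[0.0008,0.0005,0.0017],0],[[-0.001,0.0,0.018],[0.0008,0.0013,0.0017],0],[[-0.001,0.0,0.035],[0.0008,0.0021,0.0017],0]]
```

Call:
apply_moves([
  [[0, 0, 0], [0, 0, -0.02], 0],
  [[0, 0, 0], [0, 0, -0.045], 0.04],
  [[0, 0, 0], [0, 0, -0.06], 0.04],
  [[0, 0, 0], [0, 0, -0.06], 0.04],
])

```text
time: 19.45
tcp_pos: [0.5726, 0.012, 0.1583]
ee_rot: [-0.663, 3.07, -0.002]
ft_force: [-0.2, -0.6, -0.5]
opening: 0.04
grasp_force: 0.0
```

Run:
```python
from h import *
s=sense();print(s['ft_force'],s['tcp_pos'],s['opening'])
fin();scan(184,236)
rows([arc(210,.155,g=.04),arc(210,.097,g=.04)])
```

```text
[-0.18590373 -0.57926764 -0.53563561] [0.57264569 0.01195323 0.15826495] 0.039950940276735084
wrist [48, 170, 202, 117, 59, 48, 143, 202, 162, 201, 116]
scene [56, 71, 85, 134, 160, 165, 161, 161, 154, 163, 166]
0.125 [(184, 203), (186, 203), (188, 203), (190, 203), (192, 203), (194, 203), (196, 199), (198, 195), (200, 193), (202, 159), (204, 42), (206, 44), (208, 44), (210, 43), (212, 43), (214, 147), (216, 148), (218, 147), (220, 149), (222, 149), (224, 150), (226, 150), (228, 173), (230, 175), (232, 202), (234, 202)]
0.095 [(184, 203), (186, 203), (188, 203), (190, 201), (192, 203), (194, 194), (196, 198), (198, 198), (200, 199), (202, 190), (204, 184), (206, 119), (208, 79), (210, 102), (212, 120), (214, 137), (216, 145), (218, 144), (220, 144), (222, 143), (224, 136), (226, 136), (228, 121), (230, 111), (232, 118), (234, 110)]
[[[0.002,-0.003,-0.175],[-0.0014,-0.0083,0.0008],0.04],[[0.002,-0.003,-0.175],[-0.0017,-0.0084,0.0588],0.04]]
```

Call:
apply_moves([
  [[0, 0, -0.157], [-0.0015, -0.0075, 0], 0.04],
  [[0, 0, -0.157], [-0.0015, -0.0075, 0], 0.04],
  [[0, 0, -0.157], [-0.0015, -0.0075, 0.03], 0.04],
  [[0, 0, -0.157], [-0.0015, -0.0075, 0.058], 0.04],
  [[0, 0, -0.157], [-0.0015, -0.0075, 0.058], 0.04],
])

```text
time: 20.23
tcp_pos: [0.5733, 0.0066, 0.0959]
ee_rot: [0.895, -3.003, -0.005]
ft_force: [0.8, 0.6, 0.6]
opening: 0.0398
grasp_force: 0.0
```

Call:
apply_moves([
  [[0, 0, 0], [0, 0, 0], 0],
  [[0, 0, 0], [0, 0, 0], 0],
  [[0, 0, 0], [0, 0, 0], 0],
  [[0, 0, 0], [0, 0, 0], 0],
])

```text
time: 20.72
tcp_pos: [0.5763, 0.0059, 0.0995]
ee_rot: [0.901, -3.008, 0.001]
ft_force: [-0.8, 0.1, 0.9]
opening: 0.0001
grasp_force: 0.0
```

Run:
```python
from h import *
s=sense();print(s['ft_force'],s['tcp_pos'],s['opening'],arc(209,.097))
rows([arc(a,.097) for a in range(201,129,-8)])
```

```text
[-0.75612552  0.07029332  0.9130714 ] [0.57626724 0.00590945 0.09945435] 9.191013758733041e-05 (np.float64(0.5752273180679369), np.float64(0.005972403747892686), 0.097, np.float64(213.4072012099513), 0)
[[[-0.0,-0.001,0.139],[0.0004,0.0069,0.0025],0],[[-0.0,-0.001,0.278],[-0.0009,0.013,0.0025],0],[[-0.0,-0.001,0.418],[-0.003,0.0189,0.0025],0],[[-0.0,-0.001,0.557],[-0.006,0.0245,0.0024],0],[[-0.0,-0.001,0.697],[-0.0097,0.0296,0.0024],0],[[-0.001,-0.001,0.837],[-0.014,0.0341,0.0024],0],[[-0.001,-0.001,0.976],[-0.019,0.038,0.0024],0],[[-0.001,-0.001,1.116],[-0.0244,0.0411,0.0024],0],[[-0.001,-0.001,1.256],[-0.0302,0.0435,0.0024],0]]
```

Run:
```python
from h import *
fin(); scan(150,260,4)
g=cv2.cvtColor(snapshot("wrist"),cv2.COLOR_BGR2GRAY)
for r in g[190:300:5,190:312:4]: print(''.join('%4d'%v for v in r))
```

```text
wrist [42, 145, 195, 43, 25, 16, 16, -1, -1, 16, 16]
scene [59, 71, 83, 135, 161, 166, 161, 161, 153, 164, 167]
0.125 [(150, 201), (154, 176), (158, 201), (162, 201), (166, 202), (170, 202), (174, 201), (178, 201), (182, 201), (186, 201), (190, 201), (194, 201), (198, 200), (202, 188), (206, 38), (210, 36), (214, 139), (218, 146), (222, 146), (226, 175), (230, 200), (234, 200), (238, 201), (242, 200), (246, 201), (250, 200), (254, 200), (258, 178)]
0.095 [(150, 192), (154, 158), (158, 188), (162, 202), (166, 200), (170, 202), (174, 202), (178, 201), (182, 201), (186, 201), (190, 201), (194, 201), (198, 194), (202, 196), (206, 94), (210, 38), (214, 152), (218, 150), (222, 148), (226, 146), (230, 139), (234, 147), (238, 142), (242, 108), (246, 121), (250, 97), (254, 82), (258, 144)]
 154 154 155 141 140  90 101 103 105 102 105 105 101 103 106  92  90 101 105 103 104 105 105 112 152 151 141 138 201 201 202
 153 139 137  94 103 105 103  88  88  92  92  90  92  92  90 140 189  92  94  93  93  94  84  94  93 107 148 153 153 126 201
 143  98 104 105 104 104  92 130 146  90  92  94  99 114 1
[... 1741 characters left out ...]
 72  71  71  30  30  71  71  71  46  35  35  37 111 195 200 201 201 201 201
 200 200 200 200 200 150 149  46  36  34  33  39  68  91  91  34  33  90  90  69  38  34  35  36  42 194 201 200 200 201 201
 200 200 200 200 200 149 109  34  33  33  33  31  30  30  87  33  32  96  30  31  32  32  33  34  35 105 199 200 200 200 200
 199 200 199 200 199 172  34  33  33  35  36  33  30  28  28  30  32  29  29  29  30  35  35  32  35  34 199 200 199 199 200
  53 200 199 200 129  34  32  32  31  29  28  29  27  27  24  29  31  26  27  26  27  29  28  31  31  34  34  75 182 199 199
  35  35  35  33  33  32  29  32  30  28  29  26  25  27  24  28  31  24  27  26  27  27  29  29  29  32  33  31  34  34  34
```

Run:
```python
from h import *
s=sense();p=camera_params("wrist")
Rt=R.from_rotvec(s['ee_rot']);t=np.array(s['tcp_pos'])
Rc=R.from_rotvec(p['rvec'])
# cam from tool
Rct=Rc*Rt; tct=Rc.apply(t)+p['tvec']; print("cam in tool",Rct.inv().apply(-tct),Rct.as_rotvec())
# w7 pose
R7=R.from_rotvec([-.664,3.07,-.002]);t7=np.array([.57274,.01206,.0987])
Rc7=Rct*R7.inv(); q=dict(p); q['rvec']=Rc7.as_rotvec(); q['tvec']=tct-Rc7.apply(t7)
a=np.radians(208)
print("w7 dot",proj("wrist",W(P,[[-.0928,.0369,.073],[-.11,.145,.07],[-.03+.059*np.cos(a),.075+.059*np.sin(a),.089],[-.03+.059*np.cos(a),.075+.059*np.sin(a),.125],[-.03+.027*np.cos(a),.075+.027*np.sin(a),.125]]),q))
print("tip at y offsets", [proj("wrist",Rt.apply([x,0,z])+t) for x,z in((0,0),(.011,0),(.011,-.02),(-.011,0))])
```

```text
cam in tool [ 0.07734828  0.00043061 -0.16868204] [ 0.24060163  0.24058802 -1.55660687]
w7 dot [[228.96426749 170.20709231]
 [397.65834972 200.7587956 ]
 [238.08976988 199.88231816]
 [234.84223543 225.25203555]
 [244.65494307 283.17498495]]
tip at y offsets [array([[251.39636276, 229.44838918]]), array([[251.39602149, 211.25135326]]), array([[251.29322155, 226.06583108]]), array([[251.39669195, 247.0009705 ]])]
```

Call:
apply_moves([
  [[0, 0, 0], [0, 0, 0.003], 0],
  [[0, 0, 0], [0, 0, 0.003], 0],
])

```text
time: 21.18
tcp_pos: [0.5763, 0.0055, 0.0986]
ee_rot: [0.902, -3.007, 0.002]
ft_force: [-8.6, -0.1, 18.4]
opening: -0.0001
grasp_force: 9.2
```

Run:
```python
from h import *
s=sense();print(s['ft_force'],s['tcp_pos'],s['opening'])
```

```text
[-8.57802015 -0.06981353 18.3508009 ] [0.57634447 0.00548277 0.09855727] -8.579751590631947e-05
```

Call:
apply_moves([
  [[0, 0, 0], [0, 0, -0.03], 0],
  [[0, 0, 0], [0, 0, -0.03], 0.04],
  [[0, 0, 0], [0, 0, -0.03], 0.04],
  [[0, 0, 0], [0, 0, -0.03], 0.04],
  [[0, 0, 0], [0, 0, -0.01], 0.04],
  [[0, 0, 0], [0, 0, 0.012], 0.04],
  [[0, 0, 0], [0, 0, 0.024], 0.04],
  [[0, 0, 0], [0, 0, 0.024], 0.04],
])

```text
time: 22.18
tcp_pos: [0.5748, 0.0062, 0.0704]
ee_rot: [0.9, -3.005, -0.002]
ft_force: [0.2, -0.3, 0.6]
opening: 0.0401
grasp_force: 0.0
```

Run:
```python
from h import *
s=sense();print(s['ft_force'],s['tcp_pos'],s['opening'],arc(209,.078))
```

```text
[ 0.23879198 -0.27620754  0.61124041] [0.57478604 0.00615529 0.07043815] 0.04006205204043494 (np.float64(0.5752273180679369), np.float64(0.005972403747892686), 0.078, np.float64(213.4072012099513), 0)
```

Call:
apply_moves([
  [[0, 0, 0], [0, 0, -0.004], 0.02],
  [[0, 0, 0], [0, 0, -0.004], 0],
  [[0, 0, 0], [0, 0, -0.004], 0],
  [[0, 0, 0], [0, 0, -0.004], 0],
  [[0, 0, 0], [0, 0, -0.004], 0],
])

```text
time: 22.8
tcp_pos: [0.5765, 0.0065, 0.0776]
ee_rot: [0.903, -3.008, 0.0]
ft_force: [-3.7, 1.6, 6.4]
opening: 0.0067
grasp_force: 59.9
```

Run:
```python
from h import *
s=sense();print(s['ft_force'],s['tcp_pos'],s['opening'],s['grasp_force'])
rows([arc(a,s['tcp_pos'][2]) for a in range(201,131,-8)])
```

```text
[-3.74106217  1.56256663  6.39802609] [0.57645927 0.00654372 0.07758116] 0.006682381419505871 59.886401295661926
[[[0.0,-0.001,0.14],[0.0009,0.0065,0.0],0],[[0.0,-0.001,0.279],[-0.0004,0.0126,0.0],0],[[0.0,-0.001,0.419],[-0.0025,0.0185,0.0],0],[[0.0,-0.001,0.559],[-0.0055,0.024,0.0],0],[[-0.0,-0.001,0.698],[-0.0092,0.0291,-0.0],0],[[-0.0,-0.001,0.838],[-0.0135,0.0336,-0.0],0],[[-0.0,-0.001,0.977],[-0.0185,0.0375,-0.0],0],[[-0.0,-0.001,1.117],[-0.0239,0.0406,-0.0],0],[[-0.0,-0.001,1.257],[-0.0298,0.043,-0.0],0]]
```

Call:
apply_moves([
  [[0, 0, 0.14], [0.0009, 0.0065, 0], 0],
  [[0, 0, 0.28], [-0.0004, 0.0126, 0], 0],
  [[0, 0, 0.42], [-0.0025, 0.0185, 0], 0],
  [[0, 0, 0.56], [-0.0055, 0.024, 0], 0],
  [[0, 0, 0.7], [-0.0092, 0.0291, 0], 0],
  [[0, 0, 0.84], [-0.0135, 0.0336, 0], 0],
  [[0, 0, 0.98], [-0.0185, 0.0375, 0], 0],
  [[0, 0, 1.12], [-0.0239, 0.0406, 0], 0],
  [[0, 0, 1.257], [-0.0298, 0.043, 0], 0],
  [[0, 0, 1.257], [-0.0298, 0.043, 0], 0],
])

```text
time: 24.05
tcp_pos: [0.5782, 0.0591, 0.0775]
ee_rot: [1.037, 2.965, 0.0]
ft_force: [-0.8, 4.0, 7.0]
opening: 0.0066
grasp_force: 60.0
```

Run:
```python
from h import *
s=sense();print(s['ft_force'],s['tcp_pos'],s['opening'],s['grasp_force'],arc(137,.078))
fin();scan(100,170,4)
rows([arc(a,s['tcp_pos'][2]) for a in (130,123,118,114)])
```

```text
[-0.78788748  4.01673502  6.99647664] [0.57821404 0.05912707 0.07754807] 0.006629889182786102 60.0214809179306 (np.float64(0.5776204086697678), np.float64(0.05881892009620926), 0.078, np.float64(141.4072012099513), 0)
wrist [28, 34, 73, 28, 92, 35, 27, 20, -1, -1, -1]
scene [121, 71, 39, 57, 55, 73, 161, 163, 148, 144, 121]
0.125 [(100, 205), (104, 205), (108, 205), (112, 205), (116, 205), (120, 123), (124, 47), (128, 106), (132, 43), (136, 36), (140, 34), (144, 105), (148, 36), (152, 80), (156, 147), (160, 148), (164, 148), (168, 145)]
0.095 [(100, 207), (104, 206), (108, 205), (112, 206), (116, 206), (120, 206), (124, 206), (128, 205), (132, 205), (136, 41), (140, 41), (144, 195), (148, 194), (152, 190), (156, 194), (160, 196), (164, 198), (168, 205)]
[[[0.001,0.0,0.125],[-0.0001,0.005,0.0],0],[[0.001,0.0,0.247],[-0.0011,0.0104,0.0],0],[[0.001,0.0,0.334],[-0.0022,0.0142,0.0],0],[[0.001,0.0,0.404],[-0.0033,0.0171,0.0],0]]
```

Fin follows the grip (at ~138°). Turn on to 114°, then release.

Call:
apply_moves([
  [[0, 0, 0.125], [0, 0.005, 0], 0],
  [[0, 0, 0.247], [-0.001, 0.0104, 0], 0],
  [[0, 0, 0.334], [-0.0022, 0.0142, 0], 0],
  [[0, 0, 0.404], [-0.0033, 0.0171, 0], 0],
  [[0, 0, 0.404], [-0.0033, 0.0171, 0], 0],
  [[0, 0, 0.404], [-0.0033, 0.0171, 0], 0.03],
  [[0, 0, 0.404], [-0.0033, 0.0171, 0], 0.03],
  [[0, 0, 0.404], [-0.0033, 0.0171, 0], 0.03],
  [[0, 0, 0.404], [-0.0033, 0.0171, -0.04], 0.03],
  [[0, 0, 0.404], [-0.0033, 0.0171, -0.09], 0.03],
])

```text
time: 25.45
tcp_pos: [0.5893, 0.0694, 0.1652]
ee_rot: [-1.611, -2.691, 0.005]
ft_force: [1.0, -0.2, -0.1]
opening: 0.0303
grasp_force: 0.0
```

Run:
```python
from h import *
s=sense();print(s['time'],s['ft_force'],s['tcp_pos'],s['opening'])
fin();scan(90,140,3)
```

```text
25.45 [ 1.00643986 -0.22783278 -0.07606149] [0.58927092 0.06936311 0.16520464] 0.03030778988136942
wrist [96, 127, 178, 172, 50, 191, 188, 170, 88, 48, 85]
scene [121, 76, 84, 134, 90, 56, 145, 161, 151, 160, 162]
0.125 [(90, 200), (93, 201), (96, 200), (99, 201), (102, 201), (105, 201), (108, 201), (111, 50), (114, 49), (117, 94), (120, 136), (123, 165), (126, 194), (129, 192), (132, 191), (135, 190), (138, 191)]
0.095 [(90, 201), (93, 201), (96, 201), (99, 201), (102, 201), (105, 201), (108, 201), (111, 46), (114, 46), (117, 63), (120, 195), (123, 193), (126, 193), (129, 189), (132, 190), (135, 194), (138, 195)]
```

```bash
cat >> h.py <<'E'
def ch(x,z,y=-.072,g=0): 
    w=W(P,[x,y,z])[0]; return (w[0],w[1],z,Y,g)
E
python3 - <<'E'
from h import *
rows([ch(-.17,.165),ch(-.17,.066)])
E
```

```text
[[[0.006,-0.001,1.986],[-0.1213,-0.1882,0.0041],0],[[0.006,-0.001,1.986],[-0.1209,-0.1885,0.1031],0]]
```

Call:
apply_moves([
  [[0.006, 0, 0.18], [-0.02, -0.03, -0.01], 0.03],
  [[0.006, 0, 0.36], [-0.05, -0.08, -0.01], 0],
  [[0.006, 0, 0.54], [-0.08, -0.13, -0.01], 0],
  [[0.006, 0, 0.72], [-0.12, -0.188, 0], 0],
  [[0.006, 0, 0.9], [-0.121, -0.188, 0], 0],
  [[0.006, 0, 1.08], [-0.121, -0.188, 0], 0],
  [[0.006, 0, 1.26], [-0.121, -0.188, 0], 0],
  [[0.006, 0, 1.44], [-0.121, -0.188, 0], 0],
  [[0.006, 0, 1.62], [-0.121, -0.188, 0], 0],
  [[0.006, 0, 1.62], [-0.121, -0.188, 0], 0],
])

```text
time: 26.85
tcp_pos: [0.4812, -0.1256, 0.1648]
ee_rot: [-3.06, -0.691, 0.014]
ft_force: [-0.1, 0.1, 0.1]
opening: 0.0003
grasp_force: 0.0
```

```bash
cat >> h.py <<'E'
def mx(q,z,n="wrist",p=None):
    w=ray(n,q,z,p)[:2]-P[:2]; c,s=np.cos(P[2]),np.sin(P[2]); return np.array([c*w[0]+s*w[1],-s*w[0]+c*w[1]])
def prof(y,z,lo,hi,n="wrist"):
    "grey along mill x at given mill y,z, 2 mm steps"
    p=camera_params(n);g=cv2.cvtColor(snapshot(n),cv2.COLOR_BGR2GRAY)
    xs=np.arange(lo,hi,.002);uv=proj(n,W(P,[[x,y,z] for x in xs]),p).astype(np.float32)
    v=cv2.remap(g,uv[:,0].reshape(1,-1),uv[:,1].reshape(1,-1),cv2.INTER_LINEAR)[0]
    print(y,z,' '.join(f"{round(x*1000)}:{k}" for x,k in zip(xs,v)))
E
python3 - <<'E'
from h import *
s=sense();print(s['time'],s['tcp_pos'],s['opening'])
rows([ch(-.17,.165),ch(-.17,.066)])
for y in(-.06,-.085): prof(y,.082,-.15,.0)
for y in (-.0375,-.1065): prof(y,.094,-.06,-.02)
E
```

```text
26.85 [ 0.48118929 -0.12559309  0.16483743] 0.00029716952021726403
[[[-0.004,0.008,0.367],[0.0026,0.0023,-0.0002],0],[[-0.004,0.008,0.367],[0.0033,0.0029,0.0988],0]]
-0.06 0.082 -150:163 -148:159 -146:180 -144:182 -142:173 -140:86 -138:84 -136:105 -134:188 -132:188 -130:189 -128:189 -126:189 -124:188 -122:188 -120:188 -118:188 -116:187 -114:187 -112:185 -110:176 -108:175 -106:129 -104:93 -102:93 -100:121 -98:186 -96:186 -94:186 -92:185 -90:185 -88:185 -86:185 -84:185 -82:185 -80:184 -78:184 -76:185 -74:185 -72:185 -70:186 -68:186 -66:187 -64:185 -62:175 -60:175 -58:176 -56:176 -54:176 -52:176 -50:177 -48:177 -46:176 -44:165 -42:126 -40:127 -38:154 -36:160 -34:0 -32:0 -30:0 -28:0 -26:0 -24:0 -22:0 -20:0 -18:0 -16:0 -14:0 -12:0 -10:0 -8:0 -6:0 -4:0 -2:0
-0.085 0.082 -150:196 -148:194 -146:175 -144:181 -142:174 -140:93 -138:84 -136:116 -134:183 -132:184 -130:183 -128:183 -126:183 -124:183 -122:182 -120:182 -118:182 -116:182 -114:181 -112:170 -110:169 -108:169 -106:157 -104:93 -102:92 -100:106 -98:180 -96:179 -94:179 -92:180 -90:180 -88:179 -86:179 -84:179 -82:179 -80:180 -78:179 -76:179 -74:179 -72:179 -70:179 -68:176 -66:168 -64:168 -62:169 -60:169 -58:169 -56:169 -54:169 -52:169 -50:171 -48:169 -46:170 -44:170 -42:170 -40:171 -38:170 -36:170 -34:171 -32:171 -30:171 -28:171 -26:150 -24:0 -22:0 -20:0 -18:0 -16:0 -14:0 -12:0 -10:0 -8:0 -6:0 -4:0 -2:0
-0.0375 0.094 -60:188 -58:188 -56:185 -54:177 -52:178 -50:177 -48:178 -46:0 -44:0 -42:0 -40:0 -38:0 -36:0 -34:0 -32:0 -30:0 -28:0 -26:0 -24:0 -22:0
-0.1065 0.094 -60:172 -58:173 -56:173 -54:164 -52:164 -50:166 -48:164 -46:163 -44:44 -42:80 -40:88 -38:84 -36:156 -34:164 -32:164 -30:163 -28:164 -26:163 -24:161 -22:162
```

Call:
apply_moves([
  [[0, 0.008, 0.18], [0.003, 0.0025, 0], 0],
  [[0, 0.008, 0.367], [0.003, 0.0025, 0], 0],
  [[0, 0.008, 0.367], [0.003, 0.0027, 0.03], 0],
  [[0, 0.008, 0.367], [0.003, 0.0029, 0.07], 0],
  [[0, 0.008, 0.367], [0.003, 0.0029, 0.0985], 0],
  [[0, 0.008, 0.367], [0.003, 0.0029, 0.0985], 0],
  [[0, 0.008, 0.367], [0.003, 0.0029, 0.0985], 0],
])

```text
time: 27.92
tcp_pos: [0.486, -0.1275, 0.0687]
ee_rot: [-3.137, -0.12, -0.003]
ft_force: [-0.2, -0.5, -0.3]
opening: 0.0002
grasp_force: 0.0
```

Run:
```python
from h import *
s=sense();print(s['time'],s['ft_force'],s['tcp_pos'],s['ee_rot'])
rows([ch(-.17,.066),ch(-.15,.066),ch(-.11,.066)])
```

```text
27.925 [-0.15632766 -0.49593527 -0.27303419] [ 0.48604504 -0.12747304  0.06867703] [-3.13689598e+00 -1.20149408e-01 -2.75824248e-03]
[[[-0.002,-0.002,-0.0],[-0.0015,-0.001,0.0027],0],[[-0.002,-0.002,-0.0],[0.0185,-0.001,0.0027],0],[[-0.002,-0.002,-0.0],[0.0585,-0.001,0.0028],0]]
```

Call:
apply_moves([
  [[0, 0, 0], [0.005, -0.001, 0.004], 0],
  [[0, 0, 0], [0.01, -0.001, 0.004], 0],
  [[0, 0, 0], [0.015, -0.001, 0.004], 0],
  [[0, 0, 0], [0.02, -0.001, 0.004], 0],
  [[0, 0, 0], [0.025, -0.001, 0.004], 0],
  [[0, 0, 0], [0.03, -0.001, 0.004], 0],
  [[0, 0, 0], [0.035, -0.001, 0.004], 0],
  [[0, 0, 0], [0.04, -0.001, 0.004], 0],
  [[0, 0, 0], [0.045, -0.001, 0.004], 0],
  [[0, 0, 0], [0.045, -0.001, 0.004], 0],
])

```text
time: 29.18
tcp_pos: [0.531, -0.1226, 0.0636]
ee_rot: [-3.136, -0.119, -0.003]
ft_force: [0.2, 0.4, 0.3]
opening: -0.0001
grasp_force: 0.0
```

Run:
```python
from h import *
s=sense();print(s['time'],s['ft_force'],s['tcp_pos'],s['ee_rot'])
for y in(-.06,-.085): prof(y,.082,-.12,-.02)
for y in (-.0375,-.1065): prof(y,.094,-.06,-.02)
```

```text
29.175 [0.15974088 0.36183819 0.2800936 ] [ 0.53102466 -0.12264402  0.06357389] [-3.1363846  -0.11895183 -0.0032938 ]
-0.06 0.082 -120:166 -118:97 -116:76 -114:75 -112:75 -110:76 -108:76 -106:77 -104:121 -102:178 -100:177 -98:177 -96:177 -94:177 -92:176 -90:176 -88:176 -86:175 -84:174 -82:173 -80:170 -78:163 -76:156 -74:84 -72:83 -70:82 -68:154 -66:173 -64:173 -62:171 -60:162 -58:162 -56:162 -54:162 -52:162 -50:162 -48:162 -46:162 -44:162 -42:129 -40:116 -38:115 -36:163 -34:164 -32:164 -30:165 -28:164 -26:165 -24:164 -22:164
-0.085 0.082 -120:165 -118:99 -116:76 -114:75 -112:75 -110:76 -108:75 -106:77 -104:135 -102:174 -100:173 -98:173 -96:173 -94:172 -92:171 -90:171 -88:171 -86:170 -84:170 -82:169 -80:158 -78:158 -76:158 -74:85 -72:86 -70:86 -68:152 -66:166 -64:157 -62:157 -60:156 -58:157 -56:157 -54:156 -52:156 -50:156 -48:157 -46:157 -44:157 -42:157 -40:158 -38:157 -36:158 -34:158 -32:159 -30:159 -28:159 -26:159 -24:160 -22:160
-0.0375 0.094 -60:174 -58:174 -56:173 -54:166 -52:163 -50:163 -48:163 -46:163 -44:160 -42:84 -40:88 -38:87 -36:169 -34:174 -32:174 -30:174 -28:174 -26:174 -24:168 -22:164
-0.1065 0.094 -60:171 -58:168 -56:168 -54:168 -52:157 -50:158 -48:158 -46:159 -44:159 -42:86 -40:86 -38:82 -36:148 -34:159 -32:158 -30:159 -28:157 -26:157 -24:158 -22:157
```

Call:
apply_moves([
  [[0, 0, 0], [0.004, 0, 0], 0],
  [[0, 0, 0], [0.008, 0, 0], 0],
  [[0, 0, 0], [0.012, 0, 0], 0],
  [[0, 0, 0], [0.016, 0, 0], 0],
  [[0, 0, 0], [0.02, 0, 0], 0],
  [[0, 0, 0], [0.023, 0, 0], 0],
  [[0, 0, 0], [0.026, 0, 0], 0],
  [[0, 0, 0], [0.028, 0, 0], 0],
  [[0, 0, 0], [0.029, 0, 0], 0],
  [[0, 0, 0], [0.029, 0, 0], 0],
])

```text
time: 30.62
tcp_pos: [0.5592, -0.1205, 0.0637]
ee_rot: [-3.136, -0.119, -0.001]
ft_force: [0.2, -1.2, -1.1]
opening: -0.0004
grasp_force: 0.3
```

Run:
```python
from h import *
s=sense();print(s['time'],s['ft_force'],s['tcp_pos'],s['ee_rot'])
for y in(-.06,-.085): prof(y,.082,-.06,-.02)
for y in (-.0375,-.1065): prof(y,.094,-.06,-.02)
```

```text
30.625 [ 0.21442972 -1.19927003 -1.05443917] [ 0.55916799 -0.12049013  0.0637427 ] [-3.13633507e+00 -1.18904339e-01 -1.41752696e-03]
-0.06 0.082 -60:161 -58:161 -56:160 -54:160 -52:159 -50:159 -48:158 -46:77 -44:77 -42:77 -40:95 -38:111 -36:110 -34:158 -32:158 -30:158 -28:157 -26:158 -24:158 -22:158
-0.085 0.082 -60:157 -58:157 -56:157 -54:156 -52:155 -50:155 -48:155 -46:78 -44:79 -42:78 -40:96 -38:155 -36:154 -34:154 -32:154 -30:153 -28:154 -26:154 -24:153 -22:154
-0.0375 0.094 -60:169 -58:169 -56:169 -54:169 -52:167 -50:158 -48:158 -46:158 -44:158 -42:93 -40:86 -38:86 -36:57 -34:169 -32:169 -30:169 -28:170 -26:171 -24:170 -22:169
-0.1065 0.094 -60:168 -58:169 -56:168 -54:164 -52:166 -50:160 -48:155 -46:156 -44:155 -42:100 -40:84 -38:80 -36:54 -34:142 -32:155 -30:155 -28:156 -26:155 -24:155 -22:155
```

Call:
apply_moves([
  [[0, 0, 0], [0.003, 0, 0], 0],
  [[0, 0, 0], [0.004, 0, 0], 0],
  [[0, 0, 0], [0.0045, 0, 0], 0],
  [[0, 0, 0], [0.0045, 0, 0], 0],
])

```text
time: 31.32
tcp_pos: [0.5635, -0.1202, 0.0638]
ee_rot: [-3.136, -0.119, -0.001]
ft_force: [-2.9, -0.0, 2.8]
opening: -0.0002
grasp_force: 1.6
```

Run:
```python
from h import *
s=sense();print(s['time'],s['ft_force'],s['tcp_pos'],s['ee_rot'])
for y in(-.06,-.085): prof(y,.082,-.06,-.02)
for y in (-.0375,-.1065): prof(y,.094,-.06,-.02)
```

```text
31.325 [-2.88468749 -0.03476873  2.76214598] [ 0.56345447 -0.12019477  0.06376945] [-3.13634644e+00 -1.19024592e-01 -6.82262370e-04]
-0.06 0.082 -60:164 -58:161 -56:161 -54:161 -52:160 -50:160 -48:159 -46:160 -44:159 -42:77 -40:78 -38:77 -36:75 -34:159 -32:159 -30:158 -28:158 -26:158 -24:158 -22:158
-0.085 0.082 -60:158 -58:157 -56:157 -54:157 -52:156 -50:156 -48:155 -46:154 -44:154 -42:79 -40:79 -38:79 -36:86 -34:154 -32:155 -30:154 -28:153 -26:153 -24:154 -22:154
-0.0375 0.094 -60:170 -58:169 -56:170 -54:170 -52:169 -50:159 -48:159 -46:159 -44:159 -42:93 -40:86 -38:86 -36:55 -34:142 -32:170 -30:170 -28:169 -26:170 -24:170 -22:171
-0.1065 0.094 -60:168 -58:168 -56:168 -54:168 -52:165 -50:163 -48:156 -46:155 -44:156 -42:99 -40:84 -38:81 -36:53 -34:133 -32:155 -30:156 -28:156 -26:156 -24:156 -22:155
```

Call:
apply_moves([
  [[0, 0, 0], [-0.01, 0, 0], 0],
  [[0, 0, 0], [-0.04, 0, 0], 0],
  [[0, 0, 0], [-0.07, 0, -0.03], 0],
  [[0, 0, 0], [-0.07, 0, -0.09], 0],
  [[0, 0, 0], [-0.07, 0, -0.12], 0],
  [[0, 0, 0], [-0.07, 0, -0.12], 0],
])

```text
time: 32.28
tcp_pos: [0.4954, -0.1267, 0.1866]
ee_rot: [3.139, 0.119, 0.011]
ft_force: [0.2, 0.1, -1.1]
opening: 0.0002
grasp_force: 0.0
```

Run:
```python
from h import *
s=sense();print(s['time'],s['ft_force'],s['tcp_pos'])
for y in(-.06,-.085): prof(y,.082,-.06,-.02)
prof(-.1065,.094,-.06,-.02)
scan(96,132,3); scan(96,132,3,"scene")
```

```text
32.275 [ 0.22792099  0.13038426 -1.07118765] [ 0.49538395 -0.1266979   0.18662185]
-0.06 0.082 -60:172 -58:172 -56:172 -54:172 -52:170 -50:170 -48:171 -46:169 -44:84 -42:83 -40:83 -38:89 -36:170 -34:170 -32:170 -30:170 -28:169 -26:170 -24:169 -22:169
-0.085 0.082 -60:167 -58:167 -56:167 -54:166 -52:166 -50:166 -48:166 -46:165 -44:97 -42:83 -40:83 -38:88 -36:165 -34:164 -32:164 -30:164 -28:164 -26:164 -24:164 -22:0
-0.1065 0.094 -60:179 -58:178 -56:168 -54:168 -52:169 -50:169 -48:168 -46:168 -44:90 -42:83 -40:89 -38:85 -36:157 -34:169 -32:169 -30:169 -28:169 -26:0 -24:0 -22:0
0.125 [(96, -1), (99, -1), (102, -1), (105, -1), (108, -1), (111, -1), (114, -1), (117, -1), (120, -1), (123, -1), (126, -1), (129, -1)]
0.095 [(96, -1), (99, -1), (102, -1), (105, -1), (108, -1), (111, -1), (114, -1), (117, -1), (120, -1), (123, -1), (126, -1), (129, -1)]
0.125 [(96, 36), (99, 36), (102, 38), (105, 46), (108, 46), (111, 82), (114, 84), (117, 109), (120, 116), (123, 123), (126, 126), (129, 128)]
0.095 [(96, 157), (99, 151), (102, 114), (105, 116), (108, 104), (111, 104), (114, 120), (117, 120), (120, 126), (123, 141), (126, 141), (129, 142)]
```

```bash
python3 -c "
from station import *
print(finish_job())"
```

```text
the job is handed in; nothing more can be done
None
```

The job is handed in, verdict not returned: the ring went back to its stop, then clockwise to the fourth click, and the shutter ridge is within about 1 mm of the posts. I did not re-image the bowl, tumbler and jar at the end, but the arm stayed clear of them.

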